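# Seat the filter cell of the page-dust extractor

## Robot

A 7-joint arm with a two-finger parallel gripper is mounted at the origin on the work surface. World frame = base frame: x ahead of the robot, y to its left, z up, the work surface at z = 0. Lengths are in m, angles in rad, forces in N, time in s.
With the tool pointing down it reaches from about 0.4 to 0.85 m from the base axis. Payload 10.4 kg.
Tool frame: the origin (TCP) lies between the finger pads; the fingertips stand ahead of it and the grasp point (between the pads) lies 5 mm behind it (manip.tip_extent is the z of the fingertips in the tool frame, in m); z points along the fingers, y is the line along which they close (so a half turn about z gives the same grasp; the last joint's range is limited). The gripper opens to 85 mm and grips with 20 to 120 N. Pads are 22 mm wide; open, the fingers measure 114 mm over their backs; the gripper's body (76 mm by 85 mm) begins 54 mm behind the grasp point. The pads swing forward as they close: fully open they stand 13 mm farther back than shut.
Start: joints at [-1.187, 0.332, -0.065, 1.46, 0.022, 1.35, -0.088], TCP at [0.247, 0.574, 0.245] pointing down, gripper open.
Joint ranges: [-2.6, 2.6], [-0.5, 2.12], [-1.47, 1.34], [0.16, 2.42], [-1.27, 4.41], [0.06, 2.06], [-2.6, 2.6]. Speed limits (rad/s): [2.22, 2.22, 2.79, 2.79, 3.14, 3.14, 3.14].

## Interface

Orientations are given as a unit quaternion [x, y, z, w].
In Python, from workcell import status, viewer, manip gives the robot as it stands.
- The arm moves only by the tool play_rows, never from a script. Its argument "plan" is one flat list of numbers, 7 for each row, row after row: the turn, a rotation vector about the tool's x, y, z in degrees, then the shift along the tool's x, y, z in m, then the opening, from 0 (shut) to 1 (fully open). In form: [ax, ay, az, dx, dy, dz, grip, ax, ay, az, dx, dy, dz, grip, ...]. A call has 1 to 20 rows; each row is the pose to reach, as a shift and turn from the pose commanded when the call began, along the tool's axes at that moment; what a row does not reach only later rows make up. A row lasts 1/8 s, in which the tool goes at most 62.5 mm and 10.7 degrees, less where a joint would pass 70% of its speed; a pose out of reach is approached as far as the arm can. A call with a gripper value outside its range is refused whole. The fingers move at their own pace and stop on an object; "squeeze" is the grip in N (left out, the last holds). Time passes only in rows, so rows that repeat a pose let the fingers close. It gives the time, the measured TCP pose, the force, the opening and the grip force at its end, in the units of the state.
- status.get_obs(): the state, without advancing time (a new reading comes with each control period).
- viewer.camera(name): name is "scene" or "top" or "wrist"; returns the picture (420x560x3 uint8, red, green, blue); there is no depth.
- viewer.camera_model(name): a dict with "fx", "fy", "cx", "cy" (pixels), "R" (3x3) and "t" (3): a world point X has camera coordinates R X + t. Camera axes: x right, y down, z forward; pixel columns grow to the right and rows downward; lengths in m; the calibration is good to about 2 mm. The wrist camera is an equidistant fisheye: a pixel r from the principal point sees the ray r / f radians off the axis. A picture is of the moment at which its call begins: read the wrist's pose just before it. camera_model takes no time and is no camera call; for the wrist camera it gives the pose at the moment of the call.
- manip.hand_in(): hands the job in; it is judged then, once.
The state is a dict: "clock": time; "joint_pos": joint angles; "joint_velocities": joint speeds; "tau": joint torques, N m; "position": TCP position; "ee_rot": TCP orientation; "ft_force": force on the tool from outside, world axes, zero at the start; "torque": the same for the moment, N m; "grip_width": opening from 0.0 (shut) to 1.0 (fully open); "grasp_force": force on a finger pad.
Only numpy, scipy, OpenCV 4.12 (cv2) and the standard library are available. Lean on these libraries where they do the work, as an engineer would, in place of code of your own. Each camera call takes 0.05 s, during which the arm holds its last target. There are 200 camera calls.

## Task

The filter cell of the book restorer's dust extractor is not seated. Lift the loose metal hood off the extractor by its knob and stand it upright on the bare desk beside it, without disturbing the book, jar, tape dispenser or pen pot; then turn the knurled filter cell until its hidden keyways drop over the pins of the neck, and push it down fully home against its spring. Do not let go: finish while still holding the cell pushed fully home.

Things in the scene. Friction and masses are not known exactly. Their poses are not given: they have to be found in the camera images.
- extractor: low grey housing fixed to the desk, 160 (x) x 220 (y) x 50 mm high; origin under its centre, on the desk; z up. It has louvres at its +y end.
- neck (a point): on the housing's flat top (50 mm above the desk), on the axis of the upright steel neck, 30 mm from the housing's centre towards its -y end. The neck is a post 27 mm in diameter, 22 mm high, with four pins sticking out sideways a quarter turn apart, their tops 18.5 mm above the housing's top.
- seat (a joint): sprung rubber seat around the neck's foot, 48 mm in diameter, its top 11 mm above the housing's top; value 0 when up, grows as it is pressed down (m), 0.007 when the cell is fully home. It pushes up with about 5 N at 0 and 8 N at 0.007
- cell_center (a point): filter cell: steel knurled collar, 50 mm in diameter, 42 mm high, 150 g, closed on top with a round grey filter. This point is on its axis, half-way up (21 mm above its underside), z up. At the start it stands upright over the neck, under the hood, its underside on the pins: this point 39.5 mm above the housing's top. Dropped over the pins: 32 mm. Fully home, hard on the neck: 25 mm. Let go, it rises to 32
- cell_knurl (a point): middle of the knurled part of the same cell (its upper 24 mm, 50 mm wide, where it is gripped), on its axis, 30 mm above its underside. Four keyways a quarter turn apart are inside below; nothing outside, nor any axes, shows where. It starts 20 to 70 degrees from dropping: turning it up to 75 degrees either way, pressed gently, finds the pins. The keyways clear the pins over about 17 degrees
- hood_knob (a point): hood: loose round aluminium lid like an upturned pot, 92 mm in diameter, 72 mm high without its knob, 200 g, standing over the filter cell on the housing. The black knob on top is 30 mm in diameter and 18 mm high; this point is the middle of the knob, on the hood's axis, 89 mm above the hood's lower edge. z up. It must be lifted 70 mm to clear the cell. The desk on the -y side of the neck is bare: there is room for the hood 200 to 240 mm from the neck
- book: loose closed book with a brown cover, 210 x 150 x 45 mm, lying on the desk, left alone; origin under its centre
- paste_jar: loose white jar, 60 mm in diameter and 85 mm high, left alone; origin under its centre
- tape_dispenser: loose black tape dispenser, 150 x 55 x 86 mm, left alone; origin under its centre
- pen_pot: loose empty black pot, 72 mm in diameter and 95 mm high, left alone; origin under its centre

How it is judged:
On the way, in this order (a step that is already met when the one before it is completed fails the run):
1. the hood stands upright on the desk beside the extractor, released, with the cell not yet dropped (height (world z) of hood_knob between 0.082 and 0.096 m and angle between hood_knob's own z axis and vertical below 0.1 rad and horizontal distance between hood_knob and neck above 0.1 m and contact force between the fingers and hood below 0.1 N and contact force between hood and extractor below 0.05 N and z of cell_center in the frame of neck above 0.036 m), for 0.2 s.
2. the keyways have dropped over the pins (z of cell_center in the frame of neck below 0.034 m and horizontal distance between cell_center and neck below 0.004 m), for 0.1 s.
At the end, for the whole second after the job is handed in: The cell is over the pins (4 mm, 6 degrees), within 2 mm of fully home, held by the fingers (over 3 N); the hood, released, stands upright (6 degrees) on the desk itself (within 7 mm of that height), over 100 mm from the neck, axis to axis, not touching the extractor (height (world z) of hood_knob between 0.082 and 0.096 m and angle between each of hood_knob, cell_center's own z axis and vertical below 0.1 rad and horizontal distance between hood_knob and neck above 0.1 m and contact force between the fingers and hood below 0.1 N and contact force between hood and extractor below 0.05 N and z of cell_center in the frame of neck below 0.027 m and horizontal distance between cell_center and neck below 0.004 m and contact force between the fingers and cell above 3 N); the arm keeps its last pose, push and grip.
It fails at once if the book is moved by more than 30 mm or tipped (distance of book from where it was at the start of the episode above 0.03 m or angle between book's own z axis and vertical above 0.3 rad).
It fails at once if the paste jar is moved by more than 30 mm or tipped (distance of paste_jar from where it was at the start of the episode above 0.03 m or angle between paste_jar's own z axis and vertical above 0.3 rad).
It fails at once if the tape dispenser is moved by more than 30 mm or tipped (distance of tape_dispenser from where it was at the start of the episode above 0.03 m or angle between tape_dispenser's own z axis and vertical above 0.3 rad).
It fails at once if the pen pot is moved by more than 30 mm or tipped (distance of pen_pot from where it was at the start of the episode above 0.03 m or angle between pen_pot's own z axis and vertical above 0.3 rad).
It also fails if it takes over 61 s, if anything falls off the work surface, if the arm or the gripper's body presses on something with over 40 N, if the wrist force passes 120 N, or if a joint passes its speed limit or range.

## Working session

There is one attempt and no reset: what is moved stays moved. The work goes in short steps, Python scripts to look and compute and a tool call to move; the robot and the scene stay as the last step left them, time stands still between calls to the robot, and variables do not carry over. Pictures are saved under pics/ and viewed, at most 10 in all, crops included, and the job is handed in when it is done.

Besides the shell and the picture viewer there is one more tool, called after "Request:" as name(argument=value, ...) on one line, values as JSON. play_rows: Moves the arm, as the interface text tells. Its arguments: {"type":"object","properties":{"plan":{"type":"array","items":{"type":"number"}},"squeeze":{"type":"number"}},"required":["plan"]}

```bash
mkdir -p pics; python3 - <<'E'
from workcell import status, viewer, manip
import cv2,numpy as np
o=status.get_obs();print(o,manip.tip_extent)
for n in("scene","top"):
    cv2.imwrite(f"pics/{n}0.png",viewer.camera(n)[:,:,::-1]);print(n,viewer.camera_model(n))
a=[cv2.imread(f"pics/{n}0.png") for n in("scene","top")]
E
```

```text
{'clock': 0.0, 'joint_pos': array([-1.18658461,  0.33284157, -0.06467936,  1.46095523,  0.02161558,
        1.34987539, -0.08850038]), 'joint_velocities': array([ 0.00039508,  0.00043337,  0.00153698,  0.00065208,  0.00052524,
        0.00025925, -0.00114859]), 'tau': array([-3.83614988e-04, -6.25453234e+01,  4.89763822e-02, -3.91606236e+01,
        1.62298023e-02,  9.84587939e-03, -2.99281214e-05]), 'position': array([0.24718216, 0.57365942, 0.24452814]), 'ee_rot': array([ 2.02003735e-01,  9.79384507e-01, -6.85021969e-04, -9.71464804e-05]), 'ft_force': array([-0.63566756,  0.17609455, -0.00424018]), 'torque': array([-0.0571158 , -0.00150555,  0.04951896]), 'grasp_force': 0.0, 'grip_width': 1.0002061721841244} 0.014
scene {'fx': 491.4460902426295, 'fy': 491.4460902426295, 'cx': 280.5189224420434, 'cy': 216.31722433218215, 'R': array([[ 0.68107471,  0.73187492,  0.02227863],
       [ 0.43265102, -0.37770076, -0.8186301 ],
       [-0.59072018,  0.56718713, -0.57388886]]), 't': array([-0.34869954, -0.1486439 ,  1.67973341])}
top {'fx': 430.8261138178921, 'fy': 430.8261138178921, 'cx': 280.69849147052537, 'cy': 210.8883108713062, 'R': array([[-0.00569533, -0.99986498, -0.01541398],
       [-0.99860078,  0.00649719, -0.05248107],
       [ 0.05257413,  0.01509351, -0.99850295]]), 't': array([0.01915988, 0.53606797, 1.35700964])}
```

View pics/scene0.png

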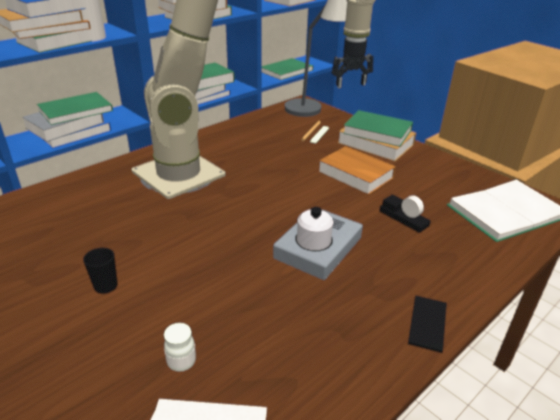

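View pics/top0.png

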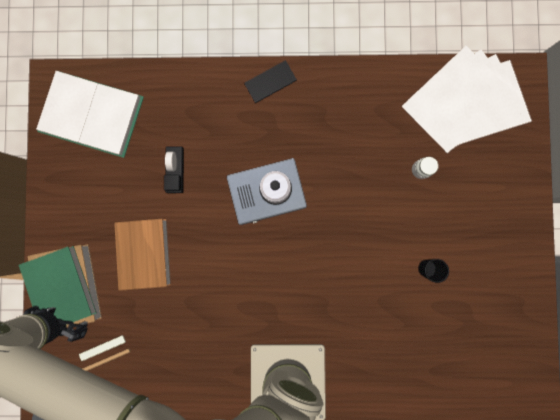

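```bash
cat > h.py <<'E'
import numpy as np,cv2
from scipy.spatial.transform import Rotation as Ro
from workcell import status,viewer,manip
def ray(m,u,v):
    R=np.array(m["R"]);t=np.array(m["t"])
    d=R.T@np.array([(u-m["cx"])/m["fx"],(v-m["cy"])/m["fy"],1]);return -R.T@t,d/np.linalg.norm(d)
def onz(m,u,v,z):
    c,d=ray(m,u,v);return c+d*(z-c[2])/d[2]
def wray(m,u,v):
    p=np.array([(u-m["cx"])/m["fx"],(v-m["cy"])/m["fy"]]);r=np.linalg.norm(p);R=np.array(m["R"])
    d=R.T@np.append(np.sin(r)*p/r,np.cos(r));return -R.T@np.array(m["t"]),d
def tool(p):  # world point -> shift in tool axes
    o=status.get_obs();return Ro.from_quat(o["ee_rot"]).inv().apply(np.asarray(p)-o["position"])
E
python3 - <<'E'
from h import *
T=viewer.camera_model("top");S=viewer.camera_model("scene")
def blob(im,x0,x1,y0,y1,f):
    m=f(im[y0:y1,x0:x1].astype(int)).astype(np.uint8)
    n,l,s,c=cv2.connectedComponentsWithStats(m);k=1+np.argmax(s[1:,4]);print(s[k],c[k]+[x0,y0]);return (l==k).astype(np.uint8),c[k]+[x0,y0]
t=cv2.imread("pics/top0.png");s=cv2.imread("pics/scene0.png")
dark=lambda a:a.sum(2)<180
_,kt=blob(t,262,290,172,198,dark)
_,ks=blob(s,305,328,202,218,dark)
print(onz(T,*kt,.145),onz(S,*ks,.14))
c1,d1=ray(T,*kt);c2,d2=ray(S,*ks)
ab=np.linalg.lstsq(np.c_[d1,-d2],c2-c1,rcond=None)[0];print("tri",c1+d1*ab[0],c2+d2*ab[1])
# housing: bluish/not brown
m,_=blob(t,215,320,150,235,lambda a:a[:,:,0]>a[:,:,2]-5)
m,_=blob(t,215,320,150,235,lambda a:(a[:,:,0]>=a[:,:,2]-5)&(a.sum(2)>150))
cn=max(cv2.findContours(m,0,2)[0],key=cv2.contourArea).reshape(-1,2)+[215,150]
w=np.array([onz(T,u,v,.05)[:2] for u,v in cn]).astype(np.float32)
r=cv2.minAreaRect(w);print(r,cv2.boxPoints(r))
for u,v in[(425,167),(433,270)]:print(onz(T,u,v,.08))
E
```

```text
[10 10  7  7 31] [275.32258065 185.74193548]
[ 6  4 10 11 84] [315.60714286 210.70238095]
[0.60211757 0.02902632 0.145     ] [0.6040563  0.03310672 0.14      ]
tri [0.6025824  0.02914026 0.14082961] [0.60521807 0.03178202 0.14119556]
[  12    9   79   65 2814] [263.72885572 192.25302061]
[  12    8   79   66 3382] [265.61442933 191.19988173]
((0.5962486863136292, 0.0604562982916832), (0.15988318622112274, 0.21726228296756744), 14.291055679321289) [[ 0.4919656   0.14599237]
 [ 0.5455963  -0.06454657]
 [ 0.7005318  -0.02507977]
 [ 0.6469011   0.18545917]]
[ 0.66304932 -0.42320651  0.08      ]
[ 0.35264323 -0.43982682  0.08      ]
```

Request:
play_rows(plan=[0,0,10,-0.05,-0.033,0,1,0,0,20,-0.1,-0.066,0,1,0,0,30,-0.15,-0.1,0,1,0,0,40,-0.2,-0.132,0,1,0,0,50,-0.25,-0.165,0,1,0,0,60,-0.3,-0.198,0,1,0,0,64,-0.35,-0.231,0,1,0,0,64,-0.4,-0.264,0,1,0,0,64,-0.45,-0.297,0,1,0,0,64,-0.5,-0.33,0,1,0,0,64,-0.53,-0.35,0,1,0,0,64,-0.542,-0.358,0,1,0,0,64,-0.542,-0.358,0,1,0,0,64,-0.542,-0.358,0,1,0,0,64,-0.542,-0.358,0,1], squeeze=40)

```text
clock: 1.98
position: [0.603, 0.0324, 0.2454]
ee_rot: [0.69, 0.724, 0.0, -0.0]
ft_force: [-0.1, 0.1, 0.5]
grip_width: 1.001
grasp_force: 0.0
```

```bash
python3 - <<'E'
from h import *
o=status.get_obs();print(o["position"],o["ee_rot"],o["joint_pos"],o["clock"])
m=viewer.camera_model("wrist");im=viewer.camera("wrist")[:,:,::-1];cv2.imwrite("pics/w1.png",im);print(m)
np.save("w1.npy",m,allow_pickle=True)
R=np.array(m["R"]);p=R@np.array([.603,.03,.14])+m["t"];r=np.arctan2(np.hypot(*p[:2]),p[2]);print(m["cx"]+m["fx"]*r*p[0]/np.hypot(*p[:2]),m["cy"]+m["fy"]*r*p[1]/np.hypot(*p[:2]))
print(tool([.603,.03,.14]))
E
```

```text
[0.60301125 0.03235802 0.24538596] [ 6.89518353e-01  7.24268109e-01  2.67102496e-04 -2.75692733e-04] [-0.50799891  0.29799915  0.47087231  1.54407413 -0.13829477  1.33254127
  0.02687682] 1.975
{'fx': 325.19226210127806, 'fy': 325.19226210127806, 'cx': 283.61895601997094, 'cy': 206.09599591155535, 'R': array([[ 9.98717378e-01,  5.06305667e-02, -3.80887745e-04],
       [ 4.80686616e-02, -9.45765401e-01,  3.21274352e-01],
       [ 1.59060721e-02, -3.20880587e-01, -9.46986085e-01]]), 't': array([-0.60308309, -0.0402808 ,  0.3820368 ])}
284.41293873594014 213.01804424653523
[-0.00215343 -0.00021061  0.10543502]
```

View pics/w1.png

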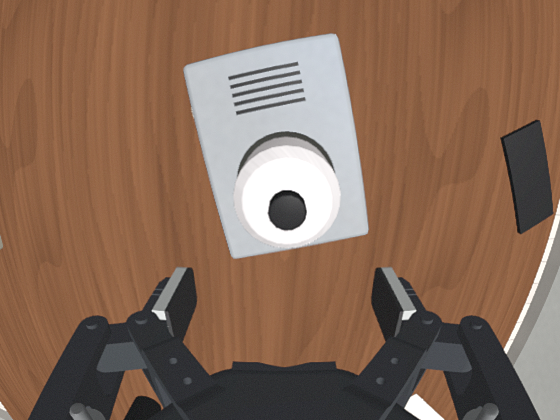

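The wrist view shows the hood with its black knob at about (287,210), slightly right of where I predicted it. The hood's rim is around (287,195).

```bash
python3 - <<'E'
from h import *
m=np.load("w1.npy",allow_pickle=True).item();im=cv2.imread("pics/w1.png").astype(int)
k=(im[180:240,250:325].sum(2)<230).astype(np.uint8);n,l,s,c=cv2.connectedComponentsWithStats(k);j=1+np.argmax(s[1:,4]);print(s[j],c[j]+[250,180])
u,v=c[j]+[250,180]
for z in(.14,.148):
    o,d=wray(m,u,v);p=o+d*(z-o[2])/d[2];print(p,tool(p))
E
```

```text
[  19   11   37   39 1059] [286.37677054 210.71293673]
[0.6044043  0.03195036 0.14      ] [-0.00027392  0.0012872   0.10543643]
[0.60419158 0.03478458 0.148     ] [0.00257256 0.00121399 0.09743829]
```

Request:
play_rows(plan=[0,0,0,0.001,0.001,0.04,1,0,0,0,0.001,0.001,0.075,1,0,0,0,0.001,0.001,0.095,1,0,0,0,0.001,0.001,0.104,1,0,0,0,0.001,0.001,0.104,1,0,0,0,0.001,0.001,0.104,0,0,0,0,0.001,0.001,0.104,0,0,0,0,0.001,0.001,0.104,0,0,0,0,0.001,0.001,0.104,0,0,0,0,0.001,0.001,0.104,0,0,0,0,0.001,0.001,0.104,0,0,0,0,0.001,0.001,0.104,0,0,0,0,0.001,0.001,0.104,0], squeeze=50)

```text
clock: 3.65
position: [0.6048, 0.0319, 0.1418]
ee_rot: [0.69, 0.724, 0.0, 0.0]
ft_force: [0.8, -0.1, 5.3]
grip_width: 0.335
grasp_force: 49.3
```

Request:
play_rows(plan=[0,0,0,0,0,-0.01,0,0,0,0,0,0,-0.03,0,0,0,0,0,0,-0.055,0,0,0,0,0,0,-0.08,0,0,0,0,0,0,-0.09,0,0,0,0,-0.02,0.004,-0.09,0,0,0,0,-0.05,0.01,-0.09,0,0,0,0,-0.09,0.018,-0.09,0,0,0,0,-0.13,0.026,-0.09,0,0,0,0,-0.17,0.034,-0.09,0,0,0,0,-0.2,0.04,-0.09,0,0,0,0,-0.216,0.0425,-0.09,0,0,0,0,-0.216,0.0425,-0.09,0,0,0,0,-0.216,0.0425,-0.06,0,0,0,0,-0.216,0.0425,-0.02,0,0,0,0,-0.216,0.0425,0.015,0,0,0,0,-0.216,0.0425,0.035,0,0,0,0,-0.216,0.0425,0.043,0,0,0,0,-0.216,0.0425,0.046,0,0,0,0,-0.216,0.0425,0.046,0])

```text
clock: 6.15
position: [0.6575, -0.182, 0.0963]
ee_rot: [0.69, 0.724, 0.0, 0.001]
ft_force: [0.5, -0.1, -1.5]
grip_width: 0.328
grasp_force: 49.7
```

```bash
python3 - <<'E'
from h import *
a=viewer.camera("scene");b=viewer.camera("top")
im=np.vstack([cv2.resize(a[130:290,220:460],(720,480))[:,:,::-1]]);cv2.imwrite("pics/s2.png",im)
E
```

```text
(no output)
```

View pics/s2.png

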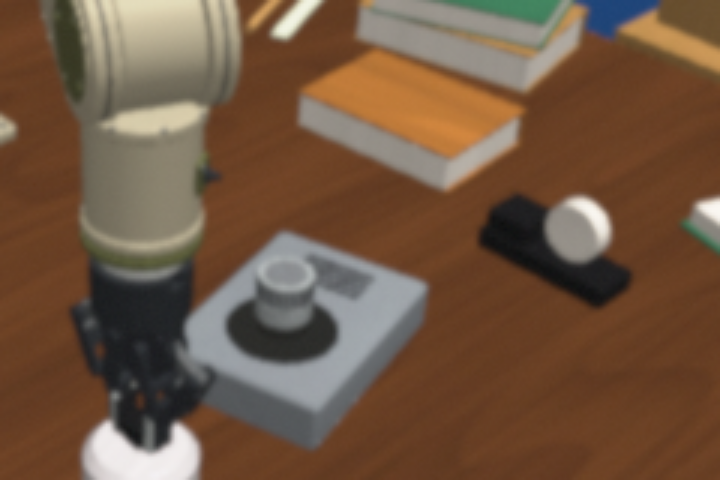

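The cell stands over the neck, at about (285,290) in the crop. The hood hangs from the gripper off the -y side, clear of the housing.

Request:
play_rows(plan=[0,0,0,0,0,0.002,0,0,0,0,0,0,0.004,0,0,0,0,0,0,0.005,0,0,0,0,0,0,0.005,0,0,0,0,0,0,0.005,0])

```text
clock: 6.88
position: [0.6577, -0.182, 0.0917]
ee_rot: [0.69, 0.724, 0.001, 0.001]
ft_force: [-1.3, 0.6, 7.7]
grip_width: 0.328
grasp_force: 50.6
```

Request:
play_rows(plan=[0,0,0,0,0,0,1,0,0,0,0,0,0,1,0,0,0,0,0,0,1,0,0,0,0,0,0,1,0,0,0,0,0,-0.01,1,0,0,0,0,0,-0.04,1,0,0,0,0,0,-0.09,1,0,0,0,0,0,-0.125,1,0,0,0,0.05,-0.01,-0.125,1,0,0,0,0.1,-0.02,-0.125,1,0,0,0,0.15,-0.03,-0.125,1,0,0,0,0.2,-0.04,-0.125,1,0,0,0,0.217,-0.043,-0.125,1,0,0,0,0.217,-0.043,-0.125,1,0,0,0,0.217,-0.043,-0.125,1])

```text
clock: 8.75
position: [0.6042, 0.0305, 0.2156]
ee_rot: [0.691, 0.723, -0.0, 0.0]
ft_force: [0.3, -0.1, -0.1]
grip_width: 1.0
grasp_force: 0.0
```

```bash
python3 - <<'E'
from h import *
o=status.get_obs();print(o["position"],o["ee_rot"],o["joint_pos"],o["clock"],o["ft_force"])
m=viewer.camera_model("wrist");np.save("w2.npy",m,allow_pickle=True)
cv2.imwrite("pics/w2.png",viewer.camera("wrist")[:,:,::-1])
E
```

```text
[0.60416177 0.03054006 0.21563697] [ 6.91209129e-01  7.22654609e-01 -1.07063190e-04  4.94311960e-04] [-0.5166884   0.3213121   0.4855772   1.58304861 -0.15379395  1.27505847
  0.0370746 ] 8.75 [ 0.32319137 -0.13102735 -0.09467428]
```

View pics/w2.png

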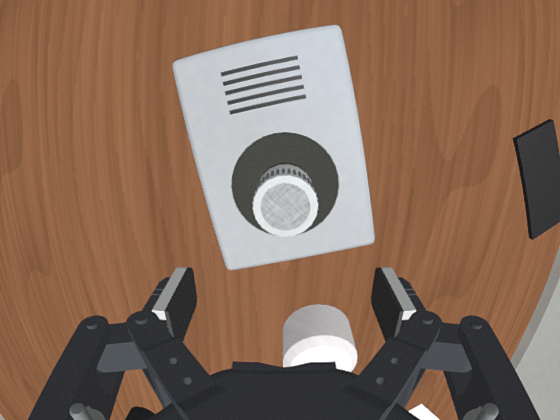

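The cell's bright top ring is centred at about (286,206), and the hood stands released at about (320,335). Next I measure the ring's centre at z = 0.1105.

```bash
python3 - <<'E'
from h import *
m=np.load("w2.npy",allow_pickle=True).item();im=cv2.imread("pics/w2.png").astype(int)
k=(im[160:250,240:335].min(2)>225).astype(np.uint8);n,l,s,c=cv2.connectedComponentsWithStats(k)
j=1+np.argmax(s[1:,4]);print(s[j])
cn=max(cv2.findContours((l==j).astype(np.uint8),0,1)[0],key=cv2.contourArea).reshape(-1,2)+[240,160]
P=[]
for u,v in cn:
    o,d=wray(m,u,v);P.append((o+d*(.1105-o[2])/d[2])[:2])
(e,r)=cv2.minEnclosingCircle(np.array(P,np.float32));print(e,r,np.ptp(P,axis=0))
P=np.array(P);f=np.linalg.lstsq(np.c_[2*P,np.ones(len(P))],(P**2).sum(1),rcond=None)[0];print(f[:2])
print(tool([f[0],f[1],.0935]))
E
```

```text
[  14   16   64   60 1006]
(0.6045128107070923, 0.03345024585723877) 0.024422146379947662 [0.04811451 0.04779878]
[0.60446235 0.03329351]
[0.00293098 0.00038888 0.12202633]
```

Request:
play_rows(plan=[0,0,0,0.003,0,0.04,1,0,0,0,0.003,0,0.08,1,0,0,0,0.003,0,0.11,1,0,0,0,0.003,0,0.122,1,0,0,0,0.003,0,0.122,1,0,0,0,0.003,0,0.122,1,0,0,0,0.003,0,0.122,0,0,0,0,0.003,0,0.122,0,0,0,0,0.003,0,0.122,0,0,0,0,0.003,0,0.122,0,0,0,0,0.003,0,0.122,0,0,0,0,0.003,0,0.122,0,0,0,0,0.003,0,0.122,0], squeeze=50)

```text
clock: 10.42
position: [0.6042, 0.0359, 0.0941]
ee_rot: [0.69, 0.724, 0.001, 0.0]
ft_force: [-1.3, -0.8, 5.7]
grip_width: 0.573
grasp_force: 50.7
```

Request:
play_rows(plan=[0,0,0,0,0,0.001,0,0,0,0,0,0,0.002,0,0,0,0,0,0,0.002,0])

```text
clock: 10.8
position: [0.6043, 0.0359, 0.0937]
ee_rot: [0.69, 0.723, 0.001, 0.0]
ft_force: [-8.8, 0.0, 21.6]
grip_width: 0.578
grasp_force: 52.4
```

The grasp is about 2.5 mm off in y and the push is harder than it should be, so I will regrip centred.

Request:
play_rows(plan=[0,0,0,0,0,-0.002,0,0,0,0,0,0,-0.002,1,0,0,0,0,0,-0.002,1,0,0,0,0,0,-0.002,1,0,0,0,-0.0025,0,-0.002,1,0,0,0,-0.0025,0,-0.002,1,0,0,0,-0.0025,0,-0.002,1])

```text
clock: 11.68
position: [0.6038, 0.0333, 0.0933]
ee_rot: [0.69, 0.723, 0.0, -0.0]
ft_force: [-0.8, 0.4, -0.4]
grip_width: 1.0
grasp_force: 0.0
```

Request:
play_rows(plan=[0,0,0,0,0,0,0,0,0,0,0,0,0,0,0,0,0,0,0,0,0,0,0,0,0,0,0,0,0,0,0,0,0,0,0,0,0,0,0,0,0,0])

```text
clock: 12.42
position: [0.604, 0.0334, 0.0935]
ee_rot: [0.69, 0.724, 0.0, 0.0]
ft_force: [0.4, 0.3, 4.3]
grip_width: 0.57
grasp_force: 51.2
```

Request:
play_rows(plan=[0,0,0,0,0,0.0007,0,0,0,4,0,0,0.0007,0,0,0,8,0,0,0.0007,0,0,0,12,0,0,0.0007,0,0,0,16,0,0,0.0007,0,0,0,16,0,0,0.0007,0])

```text
clock: 13.18
position: [0.6045, 0.0333, 0.0934]
ee_rot: [0.785, 0.62, 0.001, 0.0]
ft_force: [-0.1, -0.1, 7.5]
grip_width: 0.577
grasp_force: 51.6
```

Request:
play_rows(plan=[0,0,4,0,0,0,0,0,0,8,0,0,0,0,0,0,8,0,0,0,0])

```text
clock: 13.55
position: [0.6045, 0.0333, 0.0934]
ee_rot: [0.826, 0.564, 0.001, 0.0]
ft_force: [-0.5, -0.5, 8.7]
grip_width: 0.573
grasp_force: 51.6
```

Request:
play_rows(plan=[0,0,4,0,0,0,0,0,0,8,0,0,0,0,0,0,8,0,0,0,0])

```text
clock: 13.92
position: [0.6044, 0.0333, 0.0934]
ee_rot: [0.863, 0.505, 0.001, 0.0]
ft_force: [-0.4, 1.0, 7.5]
grip_width: 0.57
grasp_force: 51.6
```

Request:
play_rows(plan=[0,0,4,0,0,0,0,0,0,8,0,0,0,0,0,0,8,0,0,0,0])

```text
clock: 14.3
position: [0.6042, 0.0334, 0.0932]
ee_rot: [0.896, 0.443, 0.001, 0.0]
ft_force: [-0.7, -0.3, 6.6]
grip_width: 0.569
grasp_force: 51.5
```

Request:
play_rows(plan=[0,0,4,0,0,0,0,0,0,8,0,0,0,0,0,0,8,0,0,0,0])

```text
clock: 14.68
position: [0.604, 0.0334, 0.0925]
ee_rot: [0.925, 0.38, 0.0, 0.0]
ft_force: [2.4, 0.6, 0.3]
grip_width: 0.573
grasp_force: 51.4
```

Request:
play_rows(plan=[0,0,4,0,0,0,0,0,0,8,0,0,0,0,0,0,8,0,0,0,0])

```text
clock: 15.05
position: [0.6037, 0.0332, 0.0923]
ee_rot: [0.949, 0.316, -0.0, 0.0]
ft_force: [2.7, -0.5, -2.0]
grip_width: 0.571
grasp_force: 51.7
```

Request:
play_rows(plan=[0,0,4,0,0,0,0,0,0,8,0,0,0,0,0,0,8,0,0,0,0])

```text
clock: 15.42
position: [0.6036, 0.0332, 0.0924]
ee_rot: [0.969, 0.249, -0.0, 0.0]
ft_force: [1.5, -1.3, -1.4]
grip_width: 0.571
grasp_force: 51.7
```

```bash
python3 - <<'E'
from h import *
o=status.get_obs();print(o["torque"],o["joint_pos"])
E
```

```text
[-0.18451849 -0.34355041 -0.02452697] [-0.65952612  0.48693001  0.67585078  1.71698379 -0.34200734  1.05921267
 -0.9378668 ]
```

Request:
play_rows(plan=[0,0,0,0,0,0.0007,0,0,0,0,0,0,0.0014,0,0,0,0,0,0,0.0014,0])

```text
clock: 15.8
position: [0.6037, 0.0332, 0.0911]
ee_rot: [0.969, 0.248, -0.0, -0.0]
ft_force: [0.6, -0.7, -1.7]
grip_width: 0.571
grasp_force: 51.7
```

Request:
play_rows(plan=[0,0,0,0,0,0.001,0,0,0,0,0,0,0.002,0,0,0,0,0,0,0.003,0,0,0,0,0,0,0.004,0,0,0,0,0,0,0.0045,0,0,0,0,0,0,0.0045,0])

```text
clock: 16.55
position: [0.6038, 0.0334, 0.0866]
ee_rot: [0.969, 0.248, -0.0, -0.0]
ft_force: [1.1, -1.0, -2.9]
grip_width: 0.569
grasp_force: 51.8
```

Dropping freely over the pins. Now I press home against the seat, raising the grip first.

Request:
play_rows(plan=[0,0,0,0,0,0.001,0,0,0,0,0,0,0.002,0,0,0,0,0,0,0.003,0,0,0,0,0,0,0.004,0,0,0,0,0,0,0.004,0], squeeze=70)

```text
clock: 17.18
position: [0.6038, 0.0333, 0.0827]
ee_rot: [0.969, 0.248, 0.0, -0.0]
ft_force: [-1.2, -0.7, 5.0]
grip_width: 0.567
grasp_force: 73.6
```

Request:
play_rows(plan=[0,0,0,0,0,0.001,0,0,0,0,0,0,0.002,0,0,0,0,0,0,0.003,0,0,0,0,0,0,0.003,0,0,0,0,0,0,0.003,0])

```text
clock: 17.8
position: [0.6038, 0.0333, 0.0798]
ee_rot: [0.969, 0.248, 0.0, -0.0]
ft_force: [-2.2, -1.0, 5.2]
grip_width: 0.565
grasp_force: 73.7
```

Request:
play_rows(plan=[0,0,0,0,0,0.0008,0,0,0,0,0,0,0.0015,0,0,0,0,0,0,0.0015,0,0,0,0,0,0,0.0015,0])

```text
clock: 18.3
position: [0.6039, 0.0333, 0.0793]
ee_rot: [0.969, 0.248, 0.0, -0.0]
ft_force: [-7.2, -0.8, 16.5]
grip_width: 0.568
grasp_force: 75.5
```

```bash
python3 - <<'E'
from h import *
a=viewer.camera("scene");print(status.get_obs()["ft_force"])
cv2.imwrite("pics/s3.png",cv2.resize(a[170:330,180:420],(720,480))[:,:,::-1])
E
```

```text
[-7.077573   -0.19705064 16.44550548]
```

View pics/s3.png

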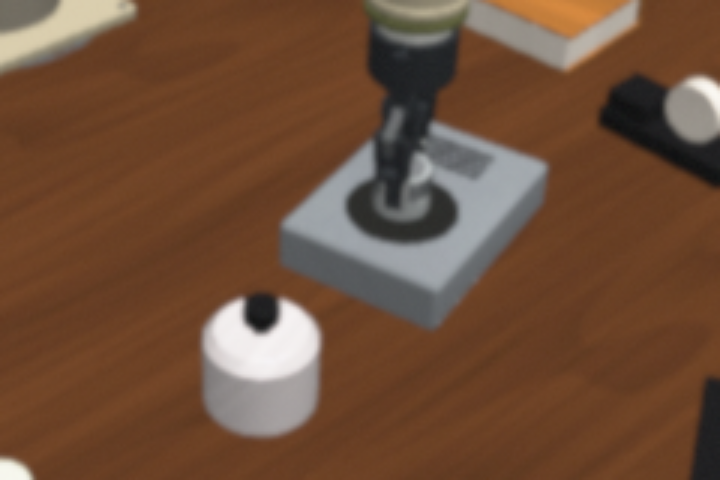

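The hood stands upright on the bare desk at about (262,370) in the crop. The gripper holds the cell pressed down at about (405,190).

```bash
python3 -c "
from workcell import manip
print(manip.hand_in())"
```

```text
the job is handed in; nothing more can be done
None
```

I handed the job in with the filter cell dropped over its pins and held fully home (about 16 N push, 75 N grip) and the hood standing upright and released on the bare desk; the interface returned no verdict.

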